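Chuck the orange reamer into the citrus press

TASK

Set up the citrus press for oranges: take the larger, orange reamer out of the wooden rack and stand it shank down in the open chuck so that its hub rests flat on the three jaws. Then turn the knurled sleeve clockwise, seen from above, until the jaws grip the shank firmly, and let go. Leave the green reamer in its rack and everything else where it is.

Things in the scene. Friction and masses are not known exactly. Their poses are not given: they have to be found in the camera images.
- press: Citrus press, fixed: white round motor housing 148 mm across under a steel spill plate 160 mm across, its top 80 mm above the worktop, with a flat pouring lip reaching 120 mm from the axis along the press's -x. On it an upright three-jaw chuck, open end up. Origin: on the chuck axis at worktop level; z up.
- chuck_nose (a point): Point on the chuck axis in the plane of the jaw tops, 153 mm above the worktop; z up. A reamer's hub rests on this plane. With the sleeve at 0 a 26 mm circle fits between the jaws. The hole is free for 73 mm below this point.
- sleeve_top (a point): Chuck axis at the sleeve's top rim, 150 mm above the worktop. The sleeve is a knurled aluminium ring, 58 mm outside diameter, 44 mm tall (106 to 150 mm above the worktop), gripped across its diameter from above at any yaw. A seated orange reamer stands 37 mm above this point and is 40 mm wide: the fingers can straddle it.
- sleeve (a joint): Turn of the sleeve, rad: 0 = jaws fully open, grows clockwise seen from above; starts at 0 to 0.25; end stop 2.5. Friction 0.25 N m; stays where left. Each rad moves all three jaws 3 mm inwards: they meet the shank near 1.67, then a springy resistance builds to 1 N m at 2.4. Tighten to 2.2 or the stop; on letting go it springs back to about 1.9, still firm. Usually two grasps of up to 1.3 rad.
- jaw0: First steel jaw of the chuck (on the press's +x side), 18 mm wide, 10 mm deep, 41 mm tall. Origin: middle of the top edge of its inner (gripping) face, on the plane of the jaw tops; it slides level, towards the chuck axis.
- jaw1: Second steel jaw of the chuck (120 degrees counter-clockwise from the first), 18 mm wide, 10 mm deep, 41 mm tall. Origin: middle of the top edge of its inner (gripping) face, on the plane of the jaw tops; it slides level, towards the chuck axis.
- jaw2: Third steel jaw of the chuck (240 degrees counter-clockwise from the first), 18 mm wide, 10 mm deep, 41 mm tall. Origin: middle of the top edge of its inner (gripping) face, on the plane of the jaw tops; it slides level, towards the chuck axis.
- orange_reamer: Loose orange-coloured reamer, 94 mm long, about 0.14 kg: a cylindrical hub 40 mm in diameter and 20 mm tall, a ribbed dome 14 mm tall on top of it, and under it a round steel shank 16 mm in diameter and 60 mm long. Origin: centre of the hub's underside, where the shank begins; z along the axis towards the dome. It starts upright in one of the two holes of the rack.
- lime_reamer: Bystander: loose green reamer, the same but with a hub 30 mm in diameter. Origin as for the orange one. It stands in the other hole of the rack.
- rack: Fixed block of light wood, 200 mm (its x) by 80 mm (its y), 70 mm tall, with two holes 25 mm in diameter at 55 mm either side of its middle along its x. The reamers' hubs rest on its top, the shanks hang free in the holes. Origin: centre of its underside.
- mug: Bystander: loose white mug, 82 mm across, 90 mm tall, handle to its +y. Origin: centre of its underside.
- jug: Bystander: loose steel jug, 110 mm across, 140 mm tall. Origin: centre of its underside.
- orange_half: Bystander: loose orange half, 76 mm across, 37 mm tall, lying cut side down on the mint green cutting board (14 mm thick, fixed). Origin: centre of its underside.
Not all that is in view belongs to the job. Several things have the shape of the orange_reamer; the one meant has the colours described above. Leave any red look-alike of the press alone.

How it is judged:
By the outcome, as a careful person would: the job done as asked, in the order asked, and still so for the second after the job is handed in, with the robot touching nothing.
It also fails if it takes over 54 s, if anything falls off the work surface, if the arm or the gripper's body presses on something with over 40 N, if the wrist force passes 120 N, or if a joint passes its speed limit or range.

ROBOT

A 6-joint arm with a two-finger parallel gripper is mounted at the origin on the work surface. World frame = base frame: x ahead of the robot, y to its left, z up, the work surface at z = 0. Lengths are in m, angles in degrees, forces in N, time in s.
With the tool pointing down it reaches from about 0.4 to 0.825 m from the base axis. Payload 7 kg.
Tool frame: the origin (TCP) lies between the finger pads; the fingertips stand ctrl.nose_length ahead of it and the grasp point (between the pads) lies 2 mm behind it (ctrl.nose_length is the distance from the TCP to the fingertips, in m); z points along the fingers, y is the line along which they close (so a half turn about z gives the same grasp; the last joint's range is limited). The gripper opens to 88 mm and grips with 3 to 60 N. Pads are 19 mm wide; open, the fingers measure 130 mm over their backs; the gripper's body (78 mm by 193 mm) begins 47 mm behind the grasp point.
Start: joints at [-47.492, 20.546, 0.682, 0, -70.136, -16.507], TCP at [0.296, -0.607, 0.214] pointing down, gripper open.
Joint ranges: [-176.03, 176.03], [-82.01, 121.73], [-58.28, 71.71], [-173.87, 95.51], [-174.79, -0.11], [-173.66, 173.66]. Speed limits (degrees/s): [136.94, 136.94, 172.46, 180, 180, 180].

INTERFACE

Orientations are given as [roll, pitch, yaw] about the fixed x, y, z axes, in that order (R = Rz(yaw) Ry(pitch) Rx(roll)).
In Python, from plant import ctrl gives the robot as it stands.
- The arm moves only by the tool apply_moves, never from a script. Its argument "commands" is a list of rows, each a list of 3 entries, a list of its own where there are three numbers: the shift along the world's x, y, z in cm, then the turn about the world's z in rad, then the closure, from 0 (fully open) to 1 (shut). In form: [[[x, y, z], turn, jaw], ...]. A call has 1 to 20 rows; each row is the pose to reach, as a shift and turn from the pose commanded when the call began; what a row does not reach only later rows make up. A row lasts 1/12 s, in which the tool goes at most 41.7 mm and 7.16 degrees, less where a joint would pass 70% of its speed; a pose out of reach is approached as far as the arm can. A call with a gripper value outside its range is refused whole. The fingers move at their own pace and stop on an object; the grip force is fixed at half the most. Time passes only in rows, so rows that repeat a pose let the fingers close. It gives the time, the measured TCP pose, the force, the opening and the grip force at its end, in the units of the state.
- ctrl.get_obs(): the state, without advancing time (a new reading comes with each control period).
- ctrl.snapshot(name): name is "side" or "top"; returns a dict with "img" (480x640x3 uint8, red, green, blue), "fx", "fy", "cx", "cy" (pixels), "T" (4x4, takes a point from camera to world coordinates). Camera axes: x right, y up, looking along -z (the intrinsics and any distortion apply to the point x, -y, -z); pixel columns grow to the right and rows downward; lengths in m; the calibration is good to about 2 mm. A picture is of the moment at which its call begins. There is no depth.
- ctrl.close_job(): hands the job in; it is judged then, once.
Trained networks look in a picture, given as the dict that the camera call returned (one of the last four; its "shot" number tells which), for a name from the list of things; names that differ only in an ending like _2 or _b are one class to them, and where a whole thing is asked for, a point or a joint stands for the part that bears it (a point fixed in the world has none). Each returns a list of dicts, best first, with "score" (0 to 1); they miss things now and then, are a little off and sometimes report something else, mostly with a low value. They report only what shows in the picture. A call takes as long as a camera call. They do not tell look-alikes from the thing itself.
- ctrl.search_frame(picture, target): "at" ([column, row] in pixels, amid what is visible of it).
- ctrl.spot_point(picture, target): "at" ([column, row] in pixels: a listed point, or the origin of a listed thing).
The state is a dict: "clock": time; "joint_pos": joint angles; "qvel": joint speeds; "tau": joint torques, N m; "tool_pos": TCP position; "orientation": TCP orientation; "force": force on the tool from outside, world axes, zero at the start; "moment": the same for the moment, N m; "opening": finger opening in m; "gripper_force": force on a finger pad.
Only numpy, scipy, OpenCV 4.12 (cv2) and the standard library are available. Lean on these libraries where they do the work, as an engineer would, in place of code of your own. Each camera call takes 0.05 s, during which the arm holds its last target. There are 200 camera calls.

## Working session

There is one attempt and no reset: what is moved stays moved. The work goes in short steps, Python scripts to look and compute and a tool call to move; the robot and the scene stay as the last step left them, time stands still between calls to the robot, and variables do not carry over. Pictures are saved under pics/ and viewed, at most 10 in all, crops included, and the job is handed in when it is done.

Besides the shell and the picture viewer there is one more tool, called after "Call:" by a JSON object that holds its "fn" and its "kwargs". apply_moves: Moves the arm, as the interface text tells. Its arguments: {"type":"object","properties":{"commands":{"type":"array"}},"required":["commands"]}

```bash
mkdir -p pics
cat > h.py <<'E'
import numpy as np, cv2
from plant import ctrl
def ray(s,px):
    T=np.array(s["T"]); d=np.array([(px[0]-s["cx"])/s["fx"],-(px[1]-s["cy"])/s["fy"],-1.])
    return T[:3,3],T[:3,:3]@d
def at_z(s,px,z):
    o,d=ray(s,px); return o+d*(z-o[2])/d[2]
def proj(s,p):
    T=np.array(s["T"]); c=T[:3,:3].T@(np.array(p)-T[:3,3])
    return np.array([s["cx"]+s["fx"]*c[0]/-c[2], s["cy"]-s["fy"]*c[1]/-c[2]])
def tri(l):
    A=np.zeros((3,3));b=np.zeros(3)
    for s,px in l:
        o,d=ray(s,px); d=d/np.linalg.norm(d); M=np.eye(3)-np.outer(d,d);A+=M;b+=M@o
    return np.linalg.solve(A,b)
def save(s,n): cv2.imwrite("pics/"+n,s["img"][:,:,::-1])
E
python3 - <<'E'
from h import *
t=ctrl.snapshot("top"); s=ctrl.snapshot("side")
save(t,"t0.png");save(s,"s0.png")
print([k for k in t], ctrl.nose_length)
Z=dict(chuck_nose=.153,orange_reamer=.07,lime_reamer=.07,rack=0,press=0,jaw0=.153,jaw1=.153,jaw2=.153,mug=0,jug=0,orange_half=.014)
for n,z in Z.items():
  for nm,p in(("t",t),("s",s)):
    for r in ctrl.spot_point(p,n)[:4]: print(n,nm,np.round(r["at"],1),round(r["score"],2),np.round(at_z(p,r["at"],z),4))
print(ctrl.get_obs())
E
```

```text
['img', 'fx', 'fy', 'cx', 'cy', 'T', 'shot'] 0.017
chuck_nose t [214.5 346.6] 0.78 [0.273  0.3306 0.153 ]
chuck_nose t [283. 220.] 0.7 [0.5687 0.1727 0.153 ]
chuck_nose s [274.9 239.8] 0.76 [0.5599 0.1655 0.153 ]
chuck_nose s [338.6 399. ] 0.68 [0.2772 0.3333 0.153 ]
orange_reamer t [397.  284.7] 0.74 [ 0.414  -0.1061  0.07  ]
orange_reamer t [445.  268.4] 0.54 [ 0.4547 -0.2264  0.07  ]
orange_reamer s [438.2 189.5] 0.88 [ 0.457  -0.2255  0.07  ]
orange_reamer s [420.9 233.6] 0.88 [ 0.4108 -0.0903  0.07  ]
orange_reamer s [273.1 245. ] 0.72 [0.612  0.1225 0.07  ]
lime_reamer t [458.5 223.9] 0.49 [ 0.5662 -0.2613  0.07  ]
lime_reamer s [406.4 160.5] 0.54 [ 0.5657 -0.2633  0.07  ]
rack t [442.8 249.1] 0.61 [ 0.5048 -0.2362  0.    ]
rack s [417.1 201.4] 0.89 [ 0.5075 -0.2343  0.    ]
press t [229.9 337.7] 0.92 [0.2737 0.3204 0.    ]
press t [293.4 227.5] 0.83 [0.5611 0.1565 0.    ]
press s [340.8 446.2] 0.97 [0.2737 0.327  0.    ]
press s [277.9 291.6] 0.65 [0.5669 0.1619 0.    ]
jaw0 t [288.3 224.3] 0.55 [0.5585 0.1602 0.153 ]
jaw0 t [213.9 340.3] 0.54 [0.2875 0.3322 0.153 ]
jaw0 t [21
[... 1508 characters left out ...]
.26 [0.6781 0.068  0.014 ]
{'clock': 1.2, 'joint_pos': array([-4.74924167e+01,  2.05448791e+01,  6.81325278e-01,  6.00388016e-04,
       -7.01349137e+01, -1.65049017e+01]), 'qvel': array([ 0.04999334,  0.06897682, -0.0288515 , -0.02554348, -0.01742495,
        0.02313772]), 'tau': array([-2.80463108e-03, -5.82400918e+01,  2.93291259e+01,  7.00252533e+00,
        1.22520854e-02,  5.94569460e-07]), 'tool_pos': array([ 0.2958793 , -0.60667442,  0.21407504]), 'orientation': array([-1.79998370e+02, -1.06014487e-04, -1.53997114e+02]), 'force': array([-0.56131457, -0.27187914, -1.17615211]), 'moment': array([0.02124147, 0.02221722, 0.01712737]), 'gripper_force': 0.0, 'opening': 0.08785545602152385}
```

View images.

View pics/t0.png

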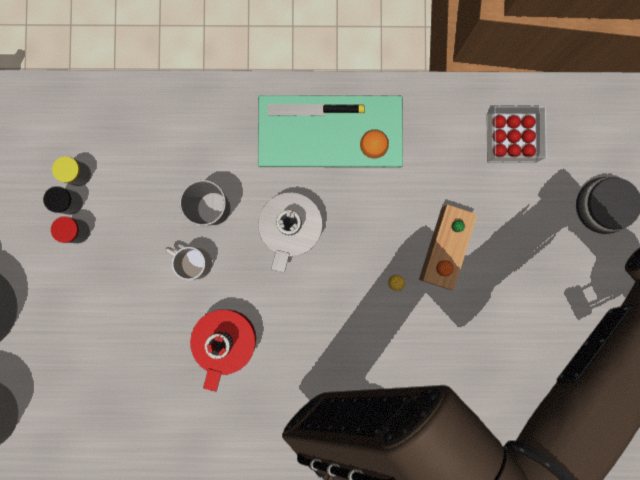

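View pics/s0.png

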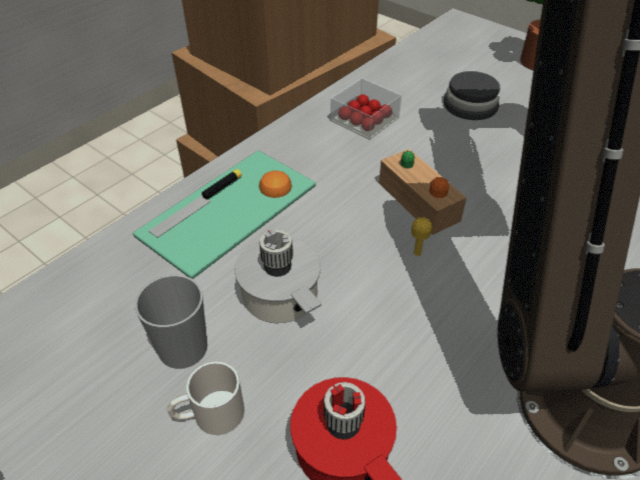

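The top view shows the white press at about (290,222), the orange reamer at (445,268), green at (458,225), a yellow look-alike at (397,283) and the red press at (222,342). The side view agrees. The press axis estimates disagree by about 1 cm, so I'll fit the rim outlines.

```bash
cat > fit.py <<'E'
from h import *
from scipy.optimize import minimize
def circ(s,x,y,z,r,n=120):
    a=np.linspace(0,2*np.pi,n); return np.array([proj(s,[x+r*np.cos(t),y+r*np.sin(t),z]) for t in a])
def fitc(views,x0,z,r):
    """views: list of snapshots; maximise mean edge strength along projected circle"""
    G=[]
    for s in views:
        g=cv2.GaussianBlur(s["img"].astype(np.float32),(0,0),1.0)
        G.append(np.sqrt((cv2.Sobel(g,cv2.CV_32F,1,0)**2+cv2.Sobel(g,cv2.CV_32F,0,1)**2).sum(2)))
    def f(p):
        v=0
        for s,g in zip(views,G):
            c=circ(s,p[0],p[1],z,r,60).astype(np.float32)
            e=cv2.remap(g,c[None,:,0],c[None,:,1],cv2.INTER_LINEAR); v+=np.minimum(e,250).mean()
        return -v
    g=np.linspace(-.015,.015,16)
    b=min(((f((x0[0]+i,x0[1]+j)),x0[0]+i,x0[1]+j) for i in g for j in g))
    r_=minimize(f,b[1:],method="Nelder-Mead",options=dict(initial_simplex=[b[1:],(b[1]+.002,b[2]),(b[1],b[2]+.002)]))
    return r_.x,-r_.fun
E
python3 - <<'E'
from fit import *
t=ctrl.snapshot("top"); s=ctrl.snapshot("side")
out=[]
for n,x0,z,r in(("plate",(.563,.162),.08,.08),("sleeve",(.563,.162),.15,.029),("hub",(.456,-.226),.09,.02)):
    for v,l in(([t],"t"),([s],"s"),([t,s],"ts")):
        x,q=fitc(v,x0,z,r); print(n,l,np.round(x,4),round(q))
    out.append((x,z,r))
ims=[]
for v,b in((t,(240,190,120,90)),(t,(410,190,120,90)),(s,(220,210,120,90)),(s,(375,135,120,90))):
    k=3; x,y,w,h=b; im=cv2.resize(v["img"][y:y+h,x:x+w,::-1],None,fx=k,fy=k,interpolation=cv2.INTER_CUBIC)
    for c,z,r in out:
        cv2.polylines(im,[np.int32((circ(v,*c,z,r)-[x,y]+.5)*k)],True,(255,0,255),1)
    ims.append(im)
cv2.imwrite("pics/f0.png",np.vstack([np.hstack(ims[:2]),np.hstack(ims[2:])]))
E
```

```text
plate t [0.5663 0.1604] 141
plate s [0.562 0.163] 106
plate ts [0.5642 0.1633] 237
sleeve t [0.5782 0.1475] 224
sleeve s [0.5501 0.1696] 158
sleeve ts [0.5769 0.1484] 332
hub t [ 0.4559 -0.2198] 128
hub s [ 0.4566 -0.2233] 152
hub ts [ 0.4561 -0.2209] 272
```

View pics/f0.png

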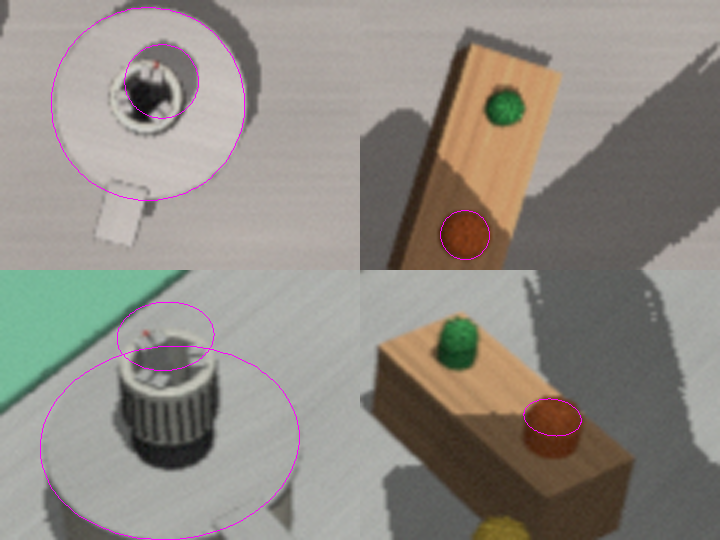

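The plate and hub fits match the image: press axis about (0.564, 0.163), orange reamer about (0.456, -0.222). The sleeve fit locked onto a wrong edge, so I'll refine that later. Moving to the reamer.

Call:
{"fn": "apply_moves", "kwargs": {"commands": [[[16,38.5,-2],0,0],[[16,38.5,-2],0,0],[[16,38.5,-2],0,0],[[16,38.5,-2],0,0],[[16,38.5,-2],0,0],[[16,38.5,-2],0,0],[[16,38.5,-2],0,0],[[16,38.5,-2],0,0],[[16,38.5,-2],0,0],[[16,38.5,-2],0,0],[[16,38.5,-2],0,0],[[16,38.5,-2],0,0],[[16,38.5,-2],0,0],[[16,38.5,-5],0,0],[[16,38.5,-8],0,0],[[16,38.5,-8],0,0]]}}

```text
clock: 2.63
tool_pos: [0.4519, -0.2221, 0.1293]
orientation: [179.7, -0.3, -154.2]
force: [-1.5, 0.3, -0.7]
opening: 0.0871
gripper_force: 0.0
```

Run:
```python
from fit import *
t=ctrl.snapshot("top"); s=ctrl.snapshot("side")
o=ctrl.get_obs();print(o["tool_pos"],o["orientation"],o["force"],o["clock"],o["joint_pos"])
print("sleeve px", at_z(t,(289,222.3),.15),at_z(s,(276,242.7),.15), proj(t,[.564,.163,.15]),proj(s,[.564,.163,.15]))
ims=[]
for v,b in((t,(390,200,120,90)),(s,(375,125,120,90))):
    k=3; x,y,w,h=b; ims.append(cv2.resize(v["img"][y:y+h,x:x+w,::-1],None,fx=k,fy=k,interpolation=cv2.INTER_CUBIC))
cv2.imwrite("pics/f1.png",np.hstack(ims))
```

```text
[ 0.45488586 -0.22296788  0.13398725] [ 1.79955053e+02 -1.39954411e-01 -1.54095666e+02] [0.60523009 0.01606788 0.69077953] 2.7333 [-3.83952877e+00  8.80123296e+00 -2.66497440e+01  3.72628553e-02
 -5.46928439e+01 -6.02777669e+01]
sleeve px [0.56348092 0.15876095 0.15      ] [0.55565768 0.16737755 0.15      ] [287.20373371 222.07770275] [274.28488093 239.1481295 ]
```

View pics/f1.png

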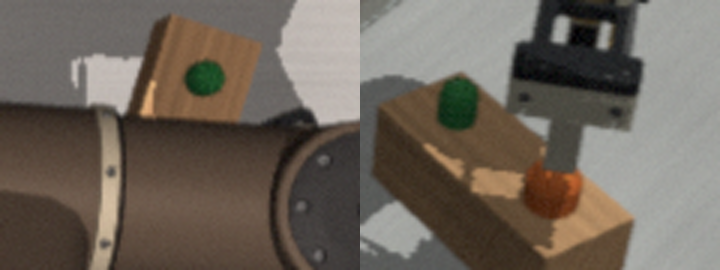

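The side crop shows the fingers straddling the orange hub at about (555,190), well centred. Grasp and lift next.

Call:
{"fn": "apply_moves", "kwargs": {"commands": [[[0,0,-2.2],0,0],[[0,0,-4.3],0,0],[[0,0,-4.3],0,0],[[0,0,-4.3],0,0],[[0,0,-4.3],0,1],[[0,0,-4.3],0,1],[[0,0,-4.3],0,1],[[0,0,-4.3],0,1],[[0,0,-4.3],0,1],[[0,0,-4.3],0,1],[[0,0,-4.3],0,1],[[0,0,-4.3],0,1],[[0,0,-4.3],0,1],[[0,0,-4.3],0,1],[[0,0,-4.3],0,1],[[0,0,-4.3],0,1]]}}

```text
clock: 4.07
tool_pos: [0.456, -0.2217, 0.0911]
orientation: [-180.0, -0.0, -154.0]
force: [-0.0, -1.2, 1.6]
opening: 0.0131
gripper_force: 1.2
```

Run:
```python
from fit import *
from scipy.optimize import minimize
t=ctrl.snapshot("top"); s=ctrl.snapshot("side")
t["img"]=cv2.imread("pics/t0.png")[:,:,::-1]; s["img"]=cv2.imread("pics/s0.png")[:,:,::-1]
ims=[]
for v,b in((t,(268,202,40,60)),(s,(250,220,40,60))):
    k=10; x,y,w,h=b; im=cv2.resize(v["img"][y:y+h,x:x+w,::-1],None,fx=k,fy=k,interpolation=cv2.INTER_CUBIC)
    for z,r,c in((.15,.029,(255,0,255)),(.106,.029,(255,255,0)),(.08,.08,(0,255,0))):
        cv2.polylines(im,[np.int32((circ(v,.564,.163,z,r)-[x,y]+.5)*k)],True,c,1)
    ims.append(im)
cv2.imwrite("pics/f2.png",np.hstack(ims))
```

```text
(no output)
```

View pics/f2.png

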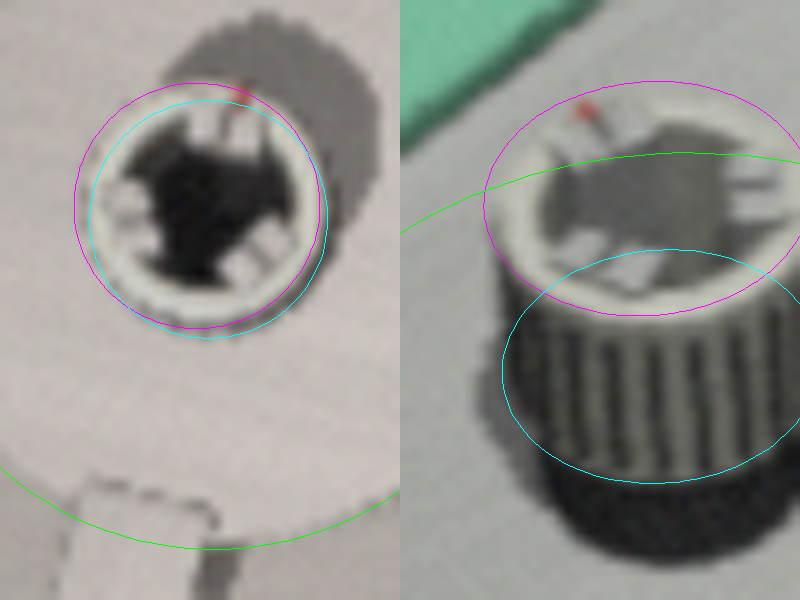

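Opening of 13 mm is less than the 40 mm hub, so something went wrong. Looking.

Run:
```python
from fit import *
o=ctrl.get_obs();print(o["opening"],o["gripper_force"],o["force"],o["clock"])
s=ctrl.snapshot("side");t=ctrl.snapshot("top")
k=4
a=cv2.resize(s["img"][120:270,360:460,::-1],None,fx=k,fy=k,interpolation=cv2.INTER_CUBIC)
b=cv2.resize(t["img"][180:330,370:470,::-1],None,fx=k,fy=k,interpolation=cv2.INTER_CUBIC)
cv2.imwrite("pics/f3.png",np.hstack([a,b]))
for r in ctrl.spot_point(s,"orange_reamer"): print(r["at"],r["score"],at_z(s,r["at"],.07))
```

```text
0.004794071795659659 1.6983754041319798 [-0.39810081 -1.53667399  4.25678084] 4.1667
[422.8, 231.1] 0.93 [ 0.41181492 -0.09861502  0.07      ]
[438.1, 189.7] 0.64 [ 0.45680556 -0.22482576  0.07      ]
```

View pics/f3.png

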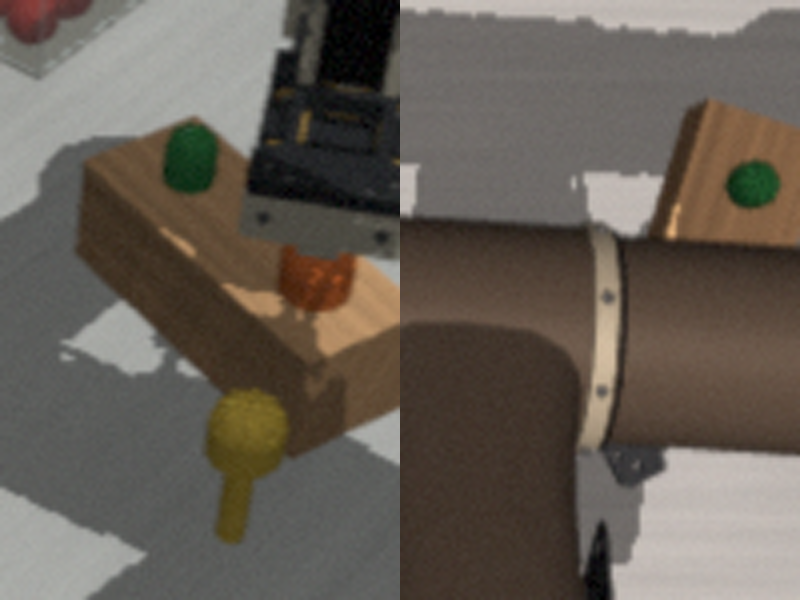

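Run:
```python
from fit import *
s=ctrl.snapshot("side");o=ctrl.get_obs();p=o["tool_pos"];print(p,o["opening"],o["gripper_force"],o["force"],np.array(s["T"])[:3,3])
for dz in(0,-.017,.045): print(dz,proj(s,p+[0,0,dz]))
hsv=cv2.cvtColor(s["img"],cv2.COLOR_RGB2HSV)
m=((hsv[...,0]<12)&(hsv[...,1]>150)&(hsv[...,2]>60)).astype(np.uint8); m[:, :400]=0;m[230:]=0;m[:150]=0
ys,xs=np.nonzero(m);print(xs.min(),xs.max(),ys.min(),ys.max(),len(xs))
print(proj(s,[.456,-.222,.07]),proj(s,[.456,-.222,.104]),proj(s,[.456,-.222,.0]))
a=cv2.resize(s["img"][140:215,390:490,::-1],None,fx=8,fy=8,interpolation=cv2.INTER_CUBIC);cv2.imwrite("pics/f4.png",a)
```

```text
[ 0.45643576 -0.22184343  0.09154586] 0.00020909224475187818 2.55360071509358 [ 0.09086753 -0.36717676  5.4603219 ] [0.02215077 0.66992421 0.90753738]
0 [438.91610655 182.75265559]
-0.017 [437.78591962 188.85993241]
0.045 [442.01627556 166.00003723]
430 448 182 197 197
[437.70038753 190.52390627] [439.97545466 178.2534102 ] [433.28031777 214.36340006]
```

View pics/f4.png

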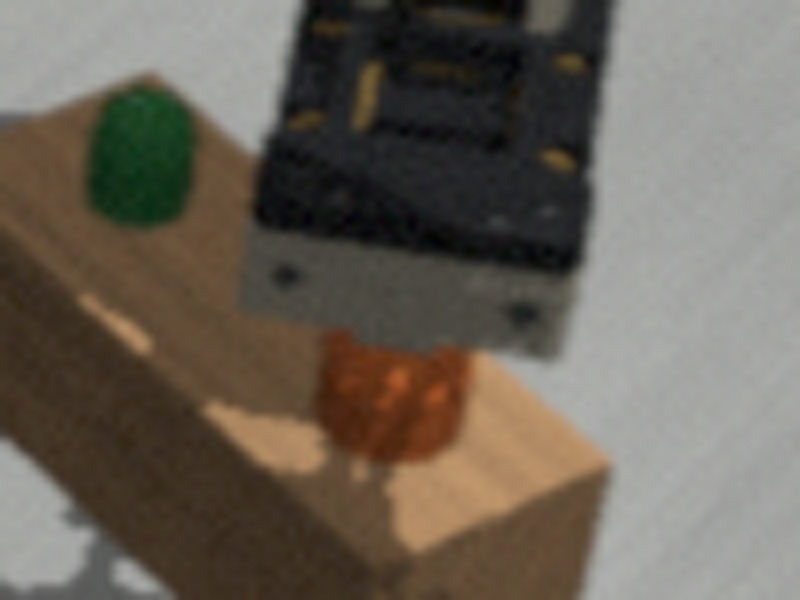

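Run:
```python
from fit import *
s=ctrl.snapshot("side");o=ctrl.get_obs();p=np.array([.4549,-.223,.134])
y=np.array([np.cos(np.radians(116)),np.sin(np.radians(116)),0])
print(o["opening"],o["gripper_force"],o["force"],o["moment"],ctrl.nose_length,[a for a in dir(ctrl) if a[0]!="_"])
for r in(.044,.065):
  for dz in(-.017,0,.02,.049): print("f1",r,dz,proj(s,p+y*r+[0,0,dz]))
q=o["tool_pos"]
for dz in(.049,): print("body now",proj(s,q+y*.0965+[0,0,dz]), "far",proj(s,q-y*.0965+[0,0,dz]))
for r in (0,.01,.021): print("closed finger outer tip",r,proj(s,q+y*r+[0,0,-.017]))
```

```text
0.0005449364640936746 2.704728388955573 [0.24344021 0.03896005 5.08668171] [-0.26702416 -0.17939798  0.02395573] 0.017 ['PlanningError', 'close_job', 'get_obs', 'nose_length', 'search_frame', 'snapshot', 'spot_point']
f1 0.044 -0.017 [439.13177843 186.84484567]
f1 0.044 0 [440.33262751 180.40923536]
f1 0.044 0.02 [441.77706418 172.66818642]
f1 0.044 0.049 [443.93479393 161.10444535]
f1 0.065 -0.017 [437.92040926 193.48835264]
f1 0.065 0 [439.12324103 187.04367728]
f1 0.065 0.02 [440.57044926 179.28965259]
f1 0.065 0.049 [442.73310624 167.70231141]
body now [436.71636633 194.74159805] far [447.29339675 137.2778702 ]
closed finger outer tip 0 [437.77460194 188.86321492]
closed finger outer tip 0.01 [437.22143276 191.86782271]
closed finger outer tip 0.021 [436.60604293 195.21038984]
```

The gripper sits about 30 mm higher than its reported pose. The body and tip pixels are both about 11 px too high, and the closed tips rest on the dome top with about 5 N. So tip height is roughly reported TCP + 12.5 mm. I'll lift, reopen and descend about 30 mm lower.

Call:
{"fn": "apply_moves", "kwargs": {"commands": [[[0,0,1],0,1],[[0,0,2],0,0],[[0,0,2],0,0],[[0,0,2],0,0],[[0,0,2],0,0],[[0,0,2],0,0],[[0,0,2],0,0],[[0,0,2],0,0],[[0,0,2],0,0],[[0,0,2],0,0],[[0,0,2],0,0],[[0,0,2],0,0],[[0,0,2],0,0],[[0,0,2],0,0],[[0,0,2],0,0],[[0,0,2],0,0]]}}

```text
clock: 5.75
tool_pos: [0.4559, -0.2217, 0.1111]
orientation: [180.0, 0.0, -154.0]
force: [-1.0, -0.1, -0.3]
opening: 0.0868
gripper_force: 0.0
```

Call:
{"fn": "apply_moves", "kwargs": {"commands": [[[0,0,-1.5],0,0],[[0,0,-2.5],0,0],[[0,0,-3.0],0,0],[[0,0,-3.5],0,0],[[0,0,-4.0],0,0],[[0,0,-4.0],0,0]]}}

```text
clock: 6.25
tool_pos: [0.4554, -0.2216, 0.0701]
orientation: [179.9, -0.1, -154.0]
force: [0.1, 0.5, -0.3]
opening: 0.0878
gripper_force: 0.0
```

Run:
```python
from fit import *
o=ctrl.get_obs();print(o["opening"],o["tool_pos"],o["force"],o["clock"])
s=ctrl.snapshot("side")
a=cv2.resize(s["img"][140:215,390:490,::-1],None,fx=8,fy=8,interpolation=cv2.INTER_CUBIC);cv2.imwrite("pics/f5.png",a)
```

```text
0.08780073661343413 [ 0.45535321 -0.22157722  0.07009757] [ 0.12114135  0.47986826 -0.3098841 ] 6.25
```

View pics/f5.png

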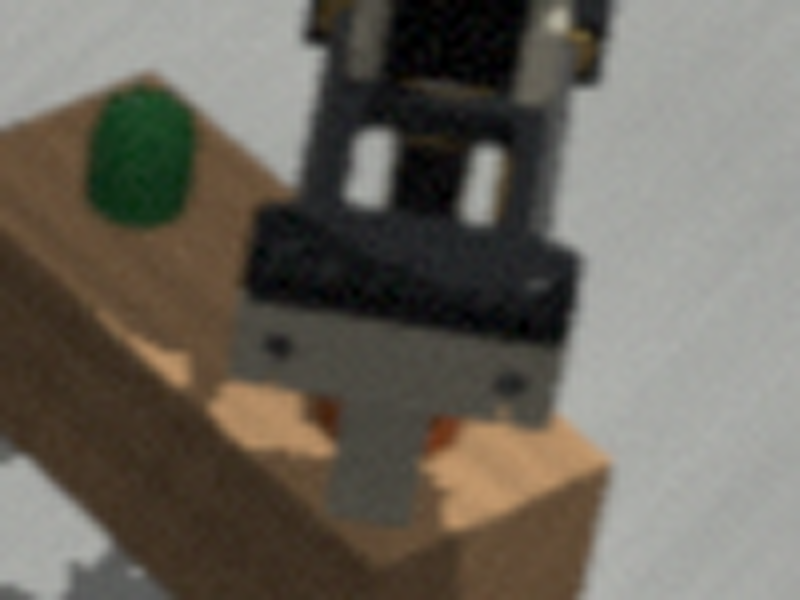

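The crop shows the near finger in front of the hub, centred at about (375,450), and the hub straddled with no contact. Going 9 mm lower and closing.

Call:
{"fn": "apply_moves", "kwargs": {"commands": [[[0,0,-0.5],0,0],[[0,0,-0.9],0,0],[[0,0,-0.9],0,0],[[0,0,-0.9],0,1],[[0,0,-0.9],0,1],[[0,0,-0.9],0,1],[[0,0,-0.9],0,1],[[0,0,-0.9],0,1],[[0,0,-0.9],0,1],[[0,0,-0.9],0,1],[[0,0,-0.9],0,1],[[0,0,-0.9],0,1],[[0,0,-0.9],0,1],[[0,0,-0.9],0,1]]}}

```text
clock: 7.47
tool_pos: [0.4559, -0.2217, 0.0621]
orientation: [-180.0, 0.0, -154.0]
force: [-0.7, 0.2, 0.2]
opening: 0.0393
gripper_force: 30.0
```

Call:
{"fn": "apply_moves", "kwargs": {"commands": [[[0,0,3],0,1],[[0,0,6],0,1],[[0,0,10],0,1],[[0,0,14],0,1],[[0,0,18],0,1],[[0,0,18],0,1]]}}

```text
clock: 7.97
tool_pos: [0.4594, -0.223, 0.2503]
orientation: [-179.5, 0.5, -153.9]
force: [1.1, -0.3, -1.0]
opening: 0.0391
gripper_force: 30.0
```

Call:
{"fn": "apply_moves", "kwargs": {"commands": [[[10.7,38.3,0],2.0,1],[[10.7,38.3,0],2.0,1],[[10.7,38.3,0],2.0,1],[[10.7,38.3,0],2.0,1],[[10.7,38.3,0],2.0,1],[[10.7,38.3,0],2.0,1],[[10.7,38.3,0],2.0,1],[[10.7,38.3,0],2.0,1],[[10.7,38.3,0],2.0,1],[[10.7,38.3,0],2.0,1],[[10.7,38.3,0],2.0,1],[[10.7,38.3,0],2.0,1],[[10.7,38.3,0],2.0,1],[[10.7,38.3,0],2.0,1],[[10.7,38.3,0],2.0,1],[[10.7,38.3,0],2.0,1],[[10.7,38.3,0],2.0,1],[[10.7,38.3,0],2.0,1],[[10.7,38.3,0],2.0,1],[[10.7,38.3,0],2.0,1]]}}

```text
clock: 9.63
tool_pos: [0.5628, 0.1613, 0.2418]
orientation: [180.0, 0.0, -39.6]
force: [-0.1, 0.7, -1.9]
opening: 0.0393
gripper_force: 30.0
```

Run:
```python
from fit import *
s=ctrl.snapshot("side");t=ctrl.snapshot("top")
print("rim est",at_z(t,(288.0,222.3),.15),at_z(s,(274.8,240),.15))
o=ctrl.get_obs();print(o["opening"],o["tool_pos"],o["orientation"],o["force"],o["clock"],o["joint_pos"])
p=o["tool_pos"]
for z,l in((.008,"hubunder"),(-.052,"shankend")): print(l,proj(s,p+[0,0,z]))
def cr(v,x,y,w=80,h=120,k=5):
    return cv2.resize(v["img"][y:y+h,x:x+w,::-1],None,fx=k,fy=k,interpolation=cv2.INTER_CUBIC)
cv2.imwrite("pics/f6.png",np.hstack([cr(s,235,170),cr(t,250,170)]))
```

```text
rim est [0.56347712 0.16111959 0.15      ] [0.56185059 0.16393522 0.15      ]
0.03911810677132391 [0.56284916 0.16127244 0.24197411] [ 1.79994062e+02  3.14729265e-03 -3.95120967e+01] [-0.95068363  0.04400058 -1.70980184] 9.7333 [ 3.51097174e+01  1.11978454e+01 -8.52180134e+00 -1.55086285e-03
 -7.02869131e+01  1.53787093e+01]
hubunder [272.10741799 196.7694777 ]
shankend [274.1556528  222.76986296]
```

View pics/f6.png

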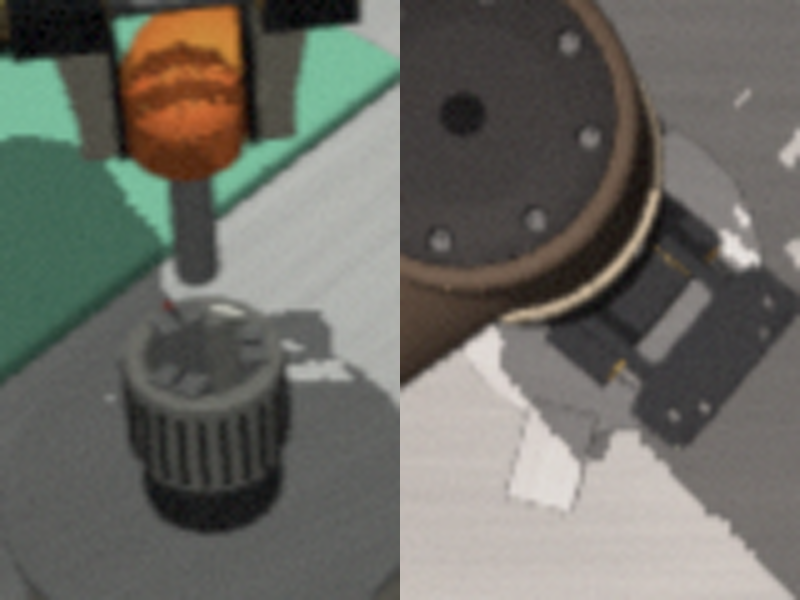

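The side crop shows the shank end at about (274.4,224) px, within about 1 px of the prediction and over the open jaws. That confirms the grasp height model. Lowering in stages while watching the force.

Call:
{"fn": "apply_moves", "kwargs": {"commands": [[[0,0.1,-1.5],0,1],[[0,0.1,-2.5],0,1],[[0,0.1,-3.3],0,1],[[0,0.1,-4],0,1],[[0,0.1,-4.6],0,1],[[0,0.1,-5.2],0,1],[[0,0.1,-5.8],0,1],[[0,0.1,-5.8],0,1]]}}

```text
clock: 10.4
tool_pos: [0.5623, 0.1621, 0.1827]
orientation: [179.9, 0.0, -39.4]
force: [-1.1, -0.3, -2.5]
opening: 0.0392
gripper_force: 30.0
```

Call:
{"fn": "apply_moves", "kwargs": {"commands": [[[0,0,-0.6],0,1],[[0,0,-1.2],0,1],[[0,0,-1.8],0,1],[[0,0,-2.4],0,1],[[0,0,-3.0],0,1],[[0,0,-3.3],0,1],[[0,0,-3.6],0,1],[[0,0,-3.6],0,1]]}}

```text
clock: 11.07
tool_pos: [0.5626, 0.1622, 0.1473]
orientation: [179.9, 0.0, -39.4]
force: [-0.0, 0.9, -1.7]
opening: 0.0388
gripper_force: 30.0
```

Call:
{"fn": "apply_moves", "kwargs": {"commands": [[[0,0,-0.1],0,1],[[0,0,-0.2],0,1],[[0,0,-0.3],0,1],[[0,0,-0.3],0,1]]}}

```text
clock: 11.4
tool_pos: [0.563, 0.1624, 0.1452]
orientation: [-180.0, -0.0, -39.4]
force: [0.7, -1.3, -1.3]
opening: 0.0394
gripper_force: 30.0
```

Call:
{"fn": "apply_moves", "kwargs": {"commands": [[[0,0,-0.1],0,1],[[0,0,-0.1],0,1],[[0,0,-0.2],0,1],[[0,0,-0.2],0,1]]}}

```text
clock: 11.73
tool_pos: [0.5636, 0.1624, 0.145]
orientation: [-179.9, -0.1, -39.4]
force: [-3.2, -0.9, 10.4]
opening: 0.0391
gripper_force: 30.0
```

The hub seated at exactly the expected height, with contact at 10 N. Releasing, then lowering around the sleeve.

Call:
{"fn": "apply_moves", "kwargs": {"commands": [[[0,0,0.2],0,1],[[0,0,0.2],0,0],[[0,0,0.2],0,0],[[0,0,0.2],0,0],[[0,0,0.2],0,0],[[0,0,0.2],0,0],[[0,0,0.2],0,0],[[0,0,0.2],0,0],[[0,0,0.2],0,0],[[0,0,0.2],0,0],[[0,0,0.2],0,0],[[0,0,0.2],0,0],[[0,0,0.2],0,0],[[0,0,0.2],0,0]]}}

```text
clock: 12.9
tool_pos: [0.5629, 0.1624, 0.1451]
orientation: [-180.0, 0.0, -39.4]
force: [0.2, -0.3, -0.0]
opening: 0.0878
gripper_force: 0.0
```

Call:
{"fn": "apply_moves", "kwargs": {"commands": [[[0,0,-0.8],0,0],[[0,0,-1.5],0,0],[[0,0,-2.2],0,0],[[0,0,-3.0],0,0],[[0,0,-3.0],0,0],[[0,0,-3.0],0,0]]}}

```text
clock: 13.4
tool_pos: [0.5625, 0.162, 0.1141]
orientation: [179.9, 0.0, -39.4]
force: [0.4, 0.1, 0.1]
opening: 0.0874
gripper_force: 0.0
```

Run:
```python
from fit import *
o=ctrl.get_obs();print(o["opening"],o["tool_pos"],o["force"],o["moment"],o["clock"])
s=ctrl.snapshot("side")
cv2.imwrite("pics/f7.png",cv2.resize(s["img"][180:280,220:340,::-1],None,fx=6,fy=6,interpolation=cv2.INTER_CUBIC))
print(proj(s,[.563,.162,.153]),proj(s,[.563,.162,.187]))
for r in ctrl.spot_point(s,"orange_reamer"): print(r["at"],r["score"])
```

```text
0.08739501752245796 [0.5624585  0.16202754 0.11414113] [0.43164278 0.09998598 0.07223618] [-0.00540627  0.21352474  0.00408052] 13.4
[274.98934322 237.92150573] [273.89881286 224.18622278]
[274.9, 237.0] 0.58
[424.4, 232.0] 0.57
```

The network places the reamer origin within 1 px of the seated prediction, and nothing is touching. Closing on the sleeve.

Call:
{"fn": "apply_moves", "kwargs": {"commands": [[[0,0,0],0,1],[[0,0,0],0,1],[[0,0,0],0,1],[[0,0,0],0,1],[[0,0,0],0,1],[[0,0,0],0,1],[[0,0,0],0,1],[[0,0,0],0,1],[[0,0,0],0,1],[[0,0,0],0,1]]}}

```text
clock: 14.33
tool_pos: [0.5624, 0.1618, 0.1151]
orientation: [179.9, 0.0, -39.4]
force: [-3.6, -4.0, 5.4]
opening: 0.0566
gripper_force: 29.9
```

```bash
cat > st.py <<'E'
from plant import ctrl
o=ctrl.get_obs();print(o["opening"],o["gripper_force"],o["tool_pos"].round(4),o["orientation"].round(1),o["force"].round(1),o["moment"].round(2),o["clock"],o["joint_pos"].round(0))
E
python3 st.py
```

```text
0.056571859185641976 29.946202570572495 [0.5624 0.1618 0.1151] [179.9   0.  -39.4] [-3.6 -4.   5.4] [-1.51  1.55  0.19] 14.3333 [ 35.  17. -18.   0. -55.  15.]
```

Call:
{"fn": "apply_moves", "kwargs": {"commands": [[[0,0,0],-0.1,1],[[0,0,0],-0.2,1],[[0,0,0],-0.3,1],[[0,0,0],-0.4,1],[[0,0,0],-0.5,1],[[0,0,0],-0.6,1],[[0,0,0],-0.7,1],[[0,0,0],-0.8,1],[[0,0,0],-0.9,1],[[0,0,0],-1.0,1],[[0,0,0],-1.1,1],[[0,0,0],-1.2,1],[[0,0,0],-1.3,1],[[0,0,0],-1.3,1]]}}

```text
clock: 15.5
tool_pos: [0.5649, 0.1625, 0.1152]
orientation: [-179.8, 0.1, -114.3]
force: [7.1, -4.2, -3.0]
opening: 0.0567
gripper_force: 29.8
```

```bash
python3 st.py
```

```text
0.05666751254457204 29.764068871736526 [0.5649 0.1625 0.1152] [-1.798e+02  1.000e-01 -1.143e+02] [ 7.1 -4.2 -3. ] [-1.37 -2.15 -0.21] 15.5 [ 35.  17. -18.   0. -54. -59.]
```

Call:
{"fn": "apply_moves", "kwargs": {"commands": [[[0,0,0],-0.1,1],[[0,0,0],-0.2,1],[[0,0,0],-0.3,1],[[0,0,0],-0.4,1],[[0,0,0],-0.5,1],[[0,0,0],-0.6,1],[[0,0,0],-0.6,1],[[0,0,0],-0.6,1]]}}

```text
clock: 16.17
tool_pos: [0.5659, 0.1617, 0.1152]
orientation: [-179.9, 0.2, -148.3]
force: [12.8, -9.6, -6.6]
opening: 0.0567
gripper_force: 30.0
```

```bash
python3 st.py
python3 - <<'E'
from fit import *
s=ctrl.snapshot("side")
for r in ctrl.spot_point(s,"orange_reamer"): print(r["at"],r["score"])
E
```

```text
0.05671624733526672 29.964260053820908 [0.5659 0.1617 0.1152] [-179.9    0.2 -148.3] [12.8 -9.6 -6.6] [-2.88 -4.29  0.12] 16.1667 [ 35.  17. -18.   0. -54. -94.]
```

The TCP traces a small circle around about (0.5642, 0.1605), which is the true sleeve axis. I'll take out that offset while turning further.

Call:
{"fn": "apply_moves", "kwargs": {"commands": [[[0.1,0,0],0,1],[[0.2,0,0],-0.05,1],[[0.3,-0.05,0],-0.1,1],[[0.3,-0.1,0],-0.2,1],[[0.3,-0.15,0],-0.3,1],[[0.3,-0.15,0],-0.35,1],[[0.3,-0.15,0],-0.4,1],[[0.3,-0.15,0],-0.4,1],[[0.3,-0.15,0],-0.4,1]]}}

```text
clock: 17.02
tool_pos: [0.5663, 0.1608, 0.1152]
orientation: [-180.0, 0.0, -171.1]
force: [1.0, -5.0, 1.4]
opening: 0.0568
gripper_force: 30.1
```

```bash
python3 st.py
```

```text
0.05675121438334454 30.12570527382195 [0.5663 0.1608 0.1152] [-180.     0.  -171.1] [ 1.  -5.   1.4] [-1.28 -0.22  0.69] 17.0167 [  35.   17.  -18.    0.  -55. -116.]
```

Call:
{"fn": "apply_moves", "kwargs": {"commands": [[[0,0,0],-0.05,1],[[0,0,0],-0.1,1],[[0,0,0],-0.15,1],[[0,-0.05,0],-0.2,1],[[0,-0.05,0],-0.2,1],[[0,-0.05,0],-0.2,1]]}}

```text
clock: 17.52
tool_pos: [0.568, 0.1604, 0.1152]
orientation: [180.0, 0.2, 177.5]
force: [8.6, -6.2, -4.1]
opening: 0.0573
gripper_force: 30.7
```

```bash
python3 st.py
```

```text
0.05730904347504109 30.706486143171787 [0.568  0.1604 0.1152] [180.    0.2 177.5] [ 8.6 -6.2 -4.1] [-2.01 -2.9   0.91] 17.5167 [  35.   17.  -18.    0.  -55. -127.]
```

Call:
{"fn": "apply_moves", "kwargs": {"commands": [[[0.1,0,0],-0.05,1],[[0.1,0,0],-0.1,1],[[0.1,0,0],-0.15,1],[[0.1,0,0],-0.2,1],[[0.1,0,0],-0.2,1],[[0.1,0,0],-0.2,1]]}}

```text
clock: 18.02
tool_pos: [0.5678, 0.1595, 0.1154]
orientation: [-179.9, 0.1, 166.0]
force: [2.4, -7.3, 1.8]
opening: 0.058
gripper_force: 30.0
```

```bash
python3 st.py
```

```text
0.05802903206607039 30.00004291534424 [0.5678 0.1595 0.1154] [-1.799e+02  1.000e-01  1.660e+02] [ 2.4 -7.3  1.8] [-2.73 -0.99  0.84] 18.0167 [  35.   17.  -18.    0.  -55. -139.]
```

The torque saturates near 0.9 N m, so the pads are now slipping on the sleeve. I'll release, re-centre on the estimated axis, rewind and regrasp.

Call:
{"fn": "apply_moves", "kwargs": {"commands": [[[0,0,0],0,0],[[0,0,0],0,0],[[0,0,0],0,0],[[-0.1,0,0],0,0],[[-0.28,0,0],0,0],[[-0.28,0,0],0.1,0],[[-0.28,0,0],0.2,0],[[-0.28,0,0],0.3,0],[[-0.28,0,0],0.4,0],[[-0.28,0,0],0.5,0],[[-0.28,0,0],0.6,0],[[-0.28,0,0],0.7,0],[[-0.28,0,0],0.8,0],[[-0.28,0,0],0.9,0],[[-0.28,0,0],1.0,0],[[-0.28,0,0],1.0,0],[[-0.28,0,0],1.0,0]]}}

```text
clock: 19.43
tool_pos: [0.5639, 0.1605, 0.1151]
orientation: [180.0, 0.0, -137.0]
force: [0.0, 0.3, -0.2]
opening: 0.0878
gripper_force: 0.0
```

Call:
{"fn": "apply_moves", "kwargs": {"commands": [[[0,0,0],0,1],[[0,0,0],0,1],[[0,0,0],0,1],[[0,0,0],0,1],[[0,0,0],0,1],[[0,0,0],0,1],[[0,0,0],0,1],[[0,0,0],0,1],[[0,0,0],0,1]]}}

```text
clock: 20.18
tool_pos: [0.5641, 0.1603, 0.1151]
orientation: [-180.0, 0.0, -136.8]
force: [-0.4, -0.6, 0.2]
opening: 0.0571
gripper_force: 30.0
```

```bash
python3 st.py
```

```text
0.057140727218438755 29.999996619299054 [0.5641 0.1603 0.1151] [-180.     0.  -136.8] [-0.4 -0.6  0.2] [-0.01  0.03 -0.06] 20.1833 [ 35.  17. -18.   0. -55. -82.]
```

The grasp is now centred, with lateral force near 0. Turning in small steps to read the torque curve.

Call:
{"fn": "apply_moves", "kwargs": {"commands": [[[0,0,0],-0.05,1],[[0,0,0],-0.1,1],[[0,0,0],-0.15,1],[[0,0,0],-0.15,1]]}}

```text
clock: 20.52
tool_pos: [0.5641, 0.1604, 0.1151]
orientation: [-180.0, -0.0, -145.5]
force: [1.4, -0.6, -0.2]
opening: 0.0572
gripper_force: 30.0
```

```bash
python3 st.py
```

```text
0.057222901393205065 30.000203596428037 [0.5641 0.1604 0.1151] [-180.    -0.  -145.5] [ 1.4 -0.6 -0.2] [-0.03 -0.11  0.26] 20.5167 [ 35.  17. -18.   0. -55. -90.]
```

Call:
{"fn": "apply_moves", "kwargs": {"commands": [[[0,0,0],-0.05,1],[[0,0,0],-0.1,1],[[0,0,0],-0.15,1],[[0,0,0],-0.15,1]]}}

```text
clock: 20.85
tool_pos: [0.5641, 0.1603, 0.115]
orientation: [-180.0, -0.0, -154.0]
force: [0.3, 0.9, -0.3]
opening: 0.0571
gripper_force: 30.0
```

```bash
python3 st.py
```

```text
0.05708276902745183 30.000028163194656 [0.5641 0.1603 0.115 ] [-180.   -0. -154.] [ 0.3  0.9 -0.3] [-0.04  0.03  0.44] 20.85 [ 35.  17. -18.   0. -55. -99.]
```

Call:
{"fn": "apply_moves", "kwargs": {"commands": [[[0,0,0],-0.05,1],[[0,0,0],-0.1,1],[[0,0,0],-0.15,1],[[0,0,0],-0.15,1]]}}

```text
clock: 21.18
tool_pos: [0.5642, 0.1604, 0.1152]
orientation: [-180.0, 0.0, -162.5]
force: [-0.2, -0.4, 0.8]
opening: 0.0562
gripper_force: 30.0
```

```bash
python3 st.py
```

```text
0.05619411231152439 30.00049960520755 [0.5642 0.1604 0.1152] [-180.     0.  -162.5] [-0.2 -0.4  0.8] [-0.11 -0.09  0.58] 21.1833 [  35.   17.  -18.    0.  -55. -108.]
```

Call:
{"fn": "apply_moves", "kwargs": {"commands": [[[0,0,0],-0.05,1],[[0,0,0],-0.1,1],[[0,0,0],-0.15,1],[[0,0,0],-0.15,1]]}}

```text
clock: 21.52
tool_pos: [0.5642, 0.1604, 0.1151]
orientation: [-180.0, 0.0, -171.1]
force: [0.1, -1.1, 0.5]
opening: 0.0566
gripper_force: 30.0
```

```bash
python3 st.py
```

```text
0.056588288894699024 30.000670175941195 [0.5642 0.1604 0.1151] [-180.     0.  -171.1] [ 0.1 -1.1  0.5] [-0.13 -0.13  0.7 ] 21.5167 [  35.   17.  -18.    0.  -55. -116.]
```

Call:
{"fn": "apply_moves", "kwargs": {"commands": [[[0,0,0],-0.05,1],[[0,0,0],-0.1,1],[[0,0,0],-0.15,1],[[0,0,0],-0.15,1]]}}

```text
clock: 21.85
tool_pos: [0.5643, 0.1604, 0.1152]
orientation: [-180.0, 0.0, -179.6]
force: [1.0, 0.1, 0.5]
opening: 0.0567
gripper_force: 30.0
```

```bash
python3 st.py
```

```text
0.05667438381251945 30.0005295407027 [0.5643 0.1604 0.1152] [-180.     0.  -179.6] [1.  0.1 0.5] [-0.2  -0.22  0.88] 21.85 [  35.   17.  -18.    0.  -55. -125.]
```

Call:
{"fn": "apply_moves", "kwargs": {"commands": [[[0,0,0],-0.05,1],[[0,0,0],-0.1,1],[[0,0,0],-0.15,1],[[0,0,0],-0.15,1]]}}

```text
clock: 22.18
tool_pos: [0.5644, 0.1603, 0.1155]
orientation: [180.0, 0.0, 171.8]
force: [-0.1, -0.1, 3.1]
opening: 0.0579
gripper_force: 30.0
```

```bash
python3 st.py
```

```text
0.0579354286017107 30.000071581453085 [0.5644 0.1603 0.1155] [180.    0.  171.8] [-0.1 -0.1  3.1] [-0.39  0.01  0.85] 22.1833 [  35.   17.  -18.    0.  -55. -133.]
```

The torque again tops out near 0.9 N m. I'll release, lift clear and check the sleeve from the images.

Call:
{"fn": "apply_moves", "kwargs": {"commands": [[[0,0,0],0,0],[[0,0,0],0,0],[[0,0,0],0,0],[[0,0,0],0,0],[[0,0,1],0,0],[[0,0,3],0,0],[[0,0,6],0,0],[[0,0,10],0.1,0],[[-2,-6,12],0.2,0],[[-5,-10,12],0.3,0],[[-8,-14,12],0.4,0],[[-10,-18,12],0.5,0],[[-10,-22,12],0.6,0],[[-10,-26,12],0.7,0],[[-10,-30,12],0.8,0],[[-10,-30,12],0.9,0],[[-10,-30,12],1.0,0]]}}

```text
clock: 23.6
tool_pos: [0.463, -0.1442, 0.236]
orientation: [-180.0, -0.0, -131.0]
force: [-0.8, 0.3, -0.2]
opening: 0.0874
gripper_force: 0.0
```

Run:
```python
from fit import *
s=ctrl.snapshot("side");t=ctrl.snapshot("top");c=np.array([.5642,.1605])
old={"t":cv2.imread("pics/t0.png")[:,:,::-1],"s":cv2.imread("pics/s0.png")[:,:,::-1]}
for n,v in(("t",t),("s",s)):
  for lab,im in(("old",old[n]),("new",v["img"])):
    f=im.astype(int); red=f[...,0]-np.maximum(f[...,1],f[...,2])
    hsv=cv2.cvtColor(np.ascontiguousarray(im),cv2.COLOR_RGB2HSV)
    for yy in range(200,290):
      for xx in range(255,320):
        if red[yy,xx]>25 and (hsv[yy,xx,0]<7 or hsv[yy,xx,0]>170):
          w=at_z(v,(xx,yy),.15)[:2]-c; r=np.hypot(*w)
          if .015<r<.034: print(n,lab,xx,yy,red[yy,xx],hsv[yy,xx],round(r,3),round(np.degrees(np.arctan2(w[1],w[0]))))
ims=[]
for v,b in((t,(264,195,50,75)),(s,(248,205,50,75))):
    k=8;x,y,w,h=b; ims.append(cv2.resize(v["img"][y:y+h,x:x+w,::-1],None,fx=k,fy=k,interpolation=cv2.INTER_CUBIC))
cv2.imwrite("pics/f8.png",np.hstack(ims)); print(ctrl.get_obs()["clock"])
```

```text
t old 292 210 26 [  5  68 116] 0.03 -17
t old 291 211 39 [  5  67 176] 0.027 -14
t old 292 211 59 [  2 105 156] 0.027 -18
t old 291 212 32 [  5  68 143] 0.025 -15
t old 292 212 42 [  3  80 149] 0.025 -20
t new 295 227 26 [  6  66 128] 0.02 -127
t new 296 227 70 [  3 105 192] 0.022 -123
t new 297 227 57 [  4  78 213] 0.024 -120
t new 297 228 70 [  3  93 211] 0.025 -124
t new 298 228 68 [  3 103 185] 0.027 -122
t new 298 229 42 [  3  94 128] 0.028 -126
s old 268 230 51 [  2  87 162] 0.025 -16
s old 269 230 30 [  4  52 166] 0.024 -19
s old 267 231 27 [  4  48 164] 0.024 -9
s old 268 231 52 [  3  96 152] 0.023 -13
s old 269 231 32 [  3  69 134] 0.022 -16
s new 289 236 45 [  4  80 166] 0.025 -126
s new 290 236 43 [  4  79 162] 0.027 -127
s new 287 237 37 [  6  84 143] 0.021 -131
s new 288 237 66 [  3 115 162] 0.023 -131
s new 289 237 70 [  2 127 151] 0.025 -132
s new 290 237 57 [  3 108 149] 0.026 -132
23.7
```

View pics/f8.png

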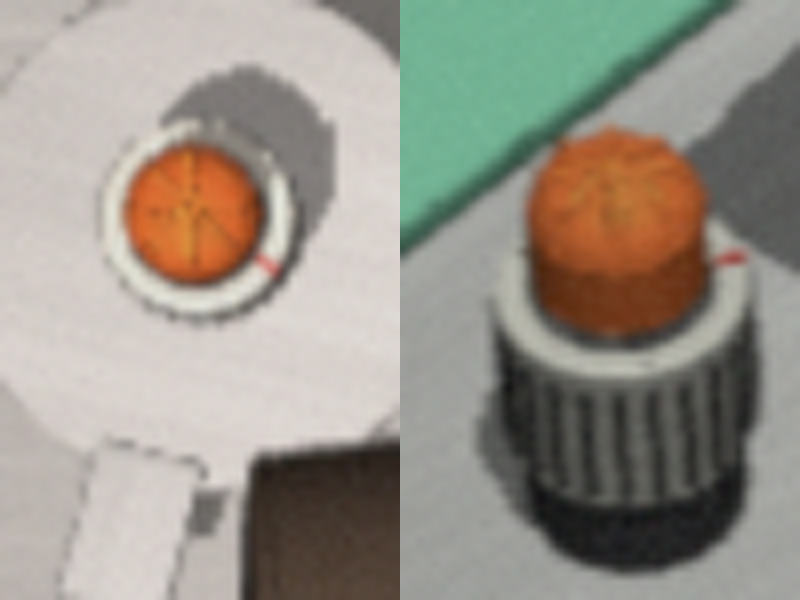

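The final view shows the reamer upright with its hub flat on the jaws. The sleeve's red index mark moved from about -16° to about -127°, roughly 1.9 rad clockwise. With a starting angle of 0 to 0.25, that puts it at the tightened rest position. The arm is clear, so I'm handing in.

```bash
python3 -c "
from plant import ctrl
print(ctrl.close_job())"
```

```text
the job is handed in; nothing more can be done
None
```

The job is handed in: the orange reamer stands seated in the chuck and the sleeve ended about 1.9 rad clockwise of where it started, as expected for firm jaws, but the pads slipped at 0.9 N m, so I couldn't confirm it reached 2.2 rad before springing back.

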